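# Mount the carousel on the sample changer and dip the probe

## Task

Mount the cup carousel on the sample changer: lift it (its black knob is the handle), keep it level, turn it until its splined hub lines up with the drive spindle (one tooth is missing, so it fits only one way) and slide it fully home. Then turn it click by click until the amber cup stands at the dip point in front of the column, and let go. Last, swing the parked probe arm in to its stop, probe still up, and push the probe fully down into the amber cup without striking anything.

Things in the scene. Friction and masses are not known exactly. Their poses are not given: they have to be found in the camera images.
- carousel_knob (a point): Centre of the black round knob (30 mm across, 32 mm high; grip at any yaw) on the axis of the loose grey cup carousel (190 mm across, 96 mm high, about 0.55 kg), 80 mm above its flat underside. Eight open cups, 42 mm wide, on a 70 mm radius, 45 degrees apart, seven white, one amber, reach 52 mm above the underside, as does the hub cap. z up; +x points to the amber cup (red line on the hub cap).
- carousel_hub (a point): Centre of the carousel's underside, where its hub is open below; axes as at the knob. Bore 39 mm across and 42 mm deep, with five slots 10 mm wide, 57 mm across, at 60, 120, 180, 240 and 300 degrees from +x; towards +x (the amber cup) there is no slot.
- spindle_seat (a point): On the axis of the upright steel drive spindle of the pale grey sample changer, at the top of the aluminium shoulder (66 mm above the bench) on which the carousel's underside rests when home (knob centre then 80 mm above this point). z up; +x points to the missing tooth (red mark), and the hub goes on only when the carousel's +x agrees with it within about 4 degrees.
- spindle_nose (a point): Top of the spindle, 37 mm above the seat; axes as there. Teeth 7 mm wide (top 3 mm: 4 mm), 54 mm across, at 60, 120, 180, 240 and 300 degrees from +x, reach 22 mm above the seat; the round core, 36 mm across, goes on to 30 mm, then tapers to 24 mm at this point, so it centres the hub before the teeth meet.
- spindle (a joint): Turn of the spindle, rad, counter-clockwise from above positive; 0 = missing tooth (so the amber cup, once mounted) at the dip point. A spring plunger holds it at every 45 degrees (0.785 rad); 0.1 to 0.2 Nm takes it over to the next click, either way. The hub has about 4 degrees of play on it. Turns up to 7 rad each way.
- amber_cup (a point): Centre of the mouth of the amber cup, which is fixed to the carousel, 70 mm from its axis and 52 mm above its underside. Cup 42 mm outside, 38 mm inside, 42 mm deep. Turns with the carousel.
- dip_point (a point): Fixed point of the sample changer (pale grey housing 300 x 205 x 46 mm) where the probe comes down: 70 mm from the spindle axis towards the column, at the height of the cup mouths of a mounted carousel. +x points from the spindle to the column, z up.
- column_axis (a point): Axis of the column (18 mm steel post, 180 mm high, 170 mm from the spindle axis) about which the pale grey probe arm swings, at the arm's mid-height. z up; -x points along the arm to the probe, 100 mm away.
- probe_arm (a joint): Swing of the probe arm about the column, rad: 0 = probe over the dip point, against its stop; positive = swung aside (counter-clockwise from above), parked at 1.3 to 1.6. It stays where it is left (about 0.06 Nm friction).
- probe_knob (a point): Centre of the blue round knob (26 mm diameter, 32 mm high) on top of the probe, in line with it. The probe slides straight down through the end of the arm; raised, the knob's underside is 58 mm above the arm. Swing the arm by this knob, press on its flat top to lower the probe.
- probe (a joint): Travel of the probe, m: 0 = fully up (tip 13 mm above the cups), 0.042 = fully down on its stop (tip 29 mm below the cup's rim). It stays where it is left (about 4 N friction).
- probe_tip (a point): Lower end of the glass probe (12 mm diameter), on its axis, 114 mm below the knob's centre.
- reagent_bottle: White square plastic bottle, 87 x 86 x 142 mm, origin at its underside. Bystander.
- jar_mint_a: White jar with a mint-green cap, 47 mm wide, 83 mm high, origin at its underside. Bystander.
- jar_mint_b: White jar with a mint-green cap, 47 mm wide, 83 mm high, origin at its underside. Bystander.
- glass_beaker: Small glass beaker, 55 mm wide, 66 mm high, origin at its underside. Bystander.
- pp_beaker: Large clear plastic beaker with a handle, 115 mm high, origin at its underside. Bystander.
- wash_bottle: White wash bottle with a red cap, 214 mm high, origin at its underside. Bystander.

How it is judged:
By the outcome, as a careful person would: the job done as asked, in the order asked, and still so for the second after the job is handed in, with the robot touching nothing.
It also fails if it takes over 72 s, if anything falls off the work surface, if the arm or the gripper's body presses on something with over 40 N, if the wrist force passes 120 N, or if a joint passes its speed limit or range.

## Robot

A 6-joint arm with a two-finger parallel gripper is mounted at the origin on a cart in front of the work surface, level with it; the furniture and walls round the work are solid. World frame = base frame: x ahead of the robot, y to its left, z up, the work surface at z = 0. Lengths are in m, angles in rad, forces in N, time in s.
With the tool pointing down it reaches from about 0.35 to 0.975 m from the base axis. Payload 4.9 kg.
Tool frame: the origin (TCP) lies midway between the tips of the shut fingers; the grasp point (between the pads) lies 19 mm behind it (manip.pinch_z is the distance from the TCP to the grasp point, in m); z points along the fingers, y is the direction in which the jaws open and shut (so a half turn about z gives the same grasp; the last joint's range is limited). The gripper opens to 85 mm and grips with 20 to 120 N. Pads are 22 mm wide; open, the fingers measure 114 mm over their backs; the gripper's body (76 mm by 85 mm) begins 54 mm behind the grasp point. The pads swing forward as they close: fully open they stand 13 mm farther back than shut.
Start: joints at [-1.375, 0.053, 1.613, -0, 1.476, -0.119], TCP at [0.194, -0.594, 0.231] pointing down, gripper open.
Joint ranges: [-3.01, 3.01], [-1.01, 2.22], [0.06, 2.58], [-1.02, 4.17], [0.09, 2.62], [-3.14, 3.14]. Speed limits (rad/s): [2.57, 2.57, 3.14, 3.14, 3.14, 3.14].

## Interface

Orientations are given as a unit quaternion [w, x, y, z].
In Python, from plant import manip gives the robot as it stands.
- The arm moves only by the tool drive_tool, never from a script. Its argument "commands" is text: rows parted by semicolons, each of 5 numbers parted by spaces: the finger opening in mm, from 0 to 85.4, then the shift along the tool's x, y, z in units of 30 mm (1.0 is 30 mm), then the turn about the tool's z in degrees. A call has exactly 8 rows; each row shifts and turns the commanded pose from where the row before left it, along the tool's axes as they then stand; what a row does not reach is not made up. A row lasts 1/8 s, in which the tool goes at most 62.5 mm and 10.7 degrees, less where a joint would pass 70% of its speed; a pose out of reach is approached as far as the arm can. A call is refused whole if a number of a shift passes 1 or a number of a turn 10.7, either way. A call with a gripper value outside its range is refused whole. The fingers move at their own pace and stop on an object; the grip force is fixed at half the most. Time passes only in rows, so rows that do not move let the fingers close, or fill a call up. It gives the time, the measured TCP pose, the force and the opening at its end, in the units of the state.
- manip.state(): the state, without advancing time (a new reading comes with each control period).
- manip.grab_frame(name): name is "scene" or "side" or "wrist"; returns the picture (384x512x3 uint8, red, green, blue); there is no depth.
- manip.camera_params(name): a dict with "fx", "fy", "cx", "cy" (pixels), "xyz" and "orientation" of the camera in the world. Camera axes: x right, y down, z forward; pixel columns grow to the right and rows downward; lengths in m; the calibration is good to about 2 mm. The wrist camera is an equidistant fisheye: a pixel r from the principal point sees the ray r / f radians off the axis. A picture is of the moment at which its call begins: read the wrist's pose just before it. camera_params takes no time and is no camera call; for the wrist camera it gives the pose at the moment of the call.
- manip.job_done(): hands the job in, once; it reports no verdict.
The state is a dict: "time": time; "joint_pos": joint angles; "joint_vel": joint speeds; "joint_efforts": joint torques, N m; "tool_pos": TCP position; "tool_rot": TCP orientation; "contact_force": force on the tool from outside, world axes, zero at the start; "ft_torque": the same for the moment, N m; "gripper_width": opening from 0.0 (shut) to 1.0 (fully open).
Only numpy, scipy, OpenCV 4.12 (cv2) and the standard library are available. Lean on these libraries where they do the work, as an engineer would, in place of code of your own. Each camera call takes 0.05 s, during which the arm holds its last target. There are 200 camera calls.

## Working session

There is one attempt and no reset: what is moved stays moved. The work goes in short steps, Python scripts to look and compute and a tool call to move; the robot and the scene stay as the last step left them, time stands still between calls to the robot, and variables do not carry over. Pictures are saved under pics/ and viewed, about 8 in all and at most 12, crops included, and the job is handed in when it is done.

Besides the shell and the picture viewer there is one more tool, called as name(argument=value, ...) on one line, values as JSON. drive_tool: Moves the arm, as the interface text tells. Its arguments: {"type":"object","properties":{"commands":{"type":"string"}},"required":["commands"]}

```bash
ls; mkdir -p pics; cat > h.py <<'E'
import numpy as np, cv2
from scipy.spatial.transform import Rotation as R
from plant import manip
def rot(q): return R.from_quat([q[1],q[2],q[3],q[0]]).as_matrix()
def ray(c,u,v,name):
    x=(u-c['cx'])/c['fx'];y=(v-c['cy'])/c['fy']
    if name=='wrist':
        r=np.hypot(x,y);d=np.array([np.sin(r)*x/max(r,1e-9),np.sin(r)*y/max(r,1e-9),np.cos(r)])
    else: d=np.array([x,y,1.])
    return np.array(c['xyz']),rot(c['orientation'])@d
def atz(c,u,v,z,name):
    o,d=ray(c,u,v,name);return o+d*(z-o[2])/d[2]
def proj(c,p,name):
    q=rot(c['orientation']).T@(np.array(p)-np.array(c['xyz']))
    if name=='wrist':
        r=np.hypot(q[0],q[1]);t=np.arctan2(r,q[2]);q=np.array([q[0]/r*t,q[1]/r*t,1])
    return c['cx']+c['fx']*q[0]/q[2],c['cy']+c['fy']*q[1]/q[2]
E
python3 - <<'E'
from h import *
ims={}
for n in ("scene","side","wrist"):
    c=manip.camera_params(n);print(n,c)
    im=manip.grab_frame(n)[:,:,::-1];cv2.imwrite(f'pics/{n}0.png',im);ims[n]=im
cv2.imwrite('pics/a.png',cv2.resize(ims['scene'],(800,600),interpolation=cv2.INTER_CUBIC))
cv2.imwrite('pics/b.png',cv2.resize(ims['side'],(800,600),interpolation=cv2.INTER_CUBIC))
print(manip.state(),manip.pinch_z)
E
```

```text
pics
scene {'fx': 433.03987451236856, 'fy': 433.03987451236856, 'cx': 257.21007564775584, 'cy': 189.5331006831351, 'xyz': array([ 0.07050792, -0.977791  ,  1.31064753]), 'orientation': array([-0.35920206,  0.90235712, -0.22406745,  0.08074208])}
side {'fx': 394.26392792284304, 'fy': 394.26392792284304, 'cx': 258.73947158858516, 'cy': 189.5544141509206, 'xyz': array([0.14688703, 1.31291888, 0.93588535]), 'orientation': array([ 0.0704092 , -0.13295695,  0.85513352, -0.49609641])}
wrist {'fx': 297.3186396354542, 'fy': 297.3186396354542, 'cx': 255.21160184254475, 'cy': 196.57567549622934, 'xyz': array([ 0.26980531, -0.57034438,  0.37408322]), 'orientation': array([ 0.12590371,  0.79933498, -0.58021607, -0.09252647])}
{'time': 0.15, 'joint_pos': array([-1.37499178e+00,  5.32240917e-02,  1.61396561e+00,  5.49429958e-06,
        1.47600090e+00, -1.19013698e-01]), 'joint_vel': array([-1.04676802e-03, -1.62844251e-03, -4.78987591e-03,  1.42167782e-03,
       -6.15732605e-04, -2.33120721e-05]), 'joint_efforts': array([ 3.02067474e-04, -3.94239628e+01, -3.70723093e+01, -1.86525244e-04,
        4.65287565e-03,  2.75942648e-05]), 'tool_pos': array([ 0.19342681, -0.59381008,  0.23034149]), 'tool_rot': array([-7.98491178e-04,  9.87636469e-01,  1.56759583e-01, -2.79368598e-05]), 'contact_force': array([-0.06820928,  1.02816887,  0.30859695]), 'ft_torque': array([ 0.01881904, -0.03558918, -0.0175787 ]), 'gripper_width': 1.0007518580156682} 0.0187
```

View pics/a.png

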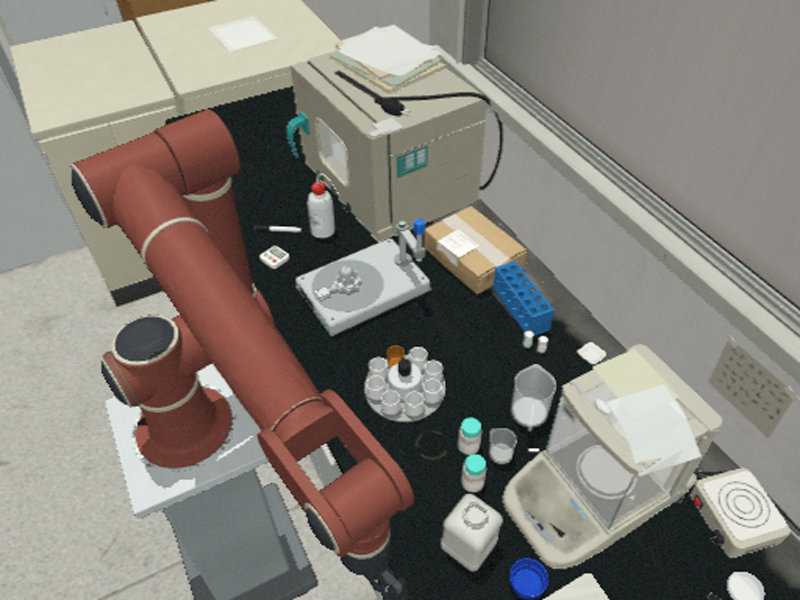

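View pics/b.png

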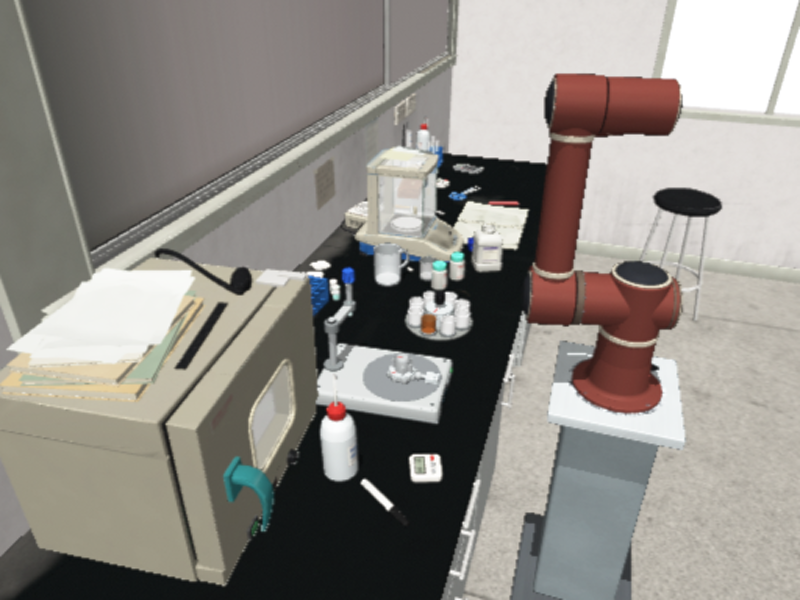

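The scene shows the carousel knob near (405,368) with the amber cup at (396,355), the spindle near (347,272) and the blue probe knob near (420,226). The side view agrees. Next I enlarge both.

```bash
python3 - <<'E'
from h import *
a=cv2.imread('pics/scene0.png')[135:275,180:300]; b=cv2.imread('pics/side0.png')[165:275,195:315]
a=cv2.resize(a,None,fx=3.3,fy=4.2,interpolation=cv2.INTER_CUBIC)
b=cv2.resize(b,None,fx=3.3,fy=4.2,interpolation=cv2.INTER_CUBIC)
o=np.zeros((590,796,3),np.uint8);o[:a.shape[0],:396]=a[:590];o[:b.shape[0],400:796]=b
cv2.imwrite('pics/c.png',o)
E
```

```text
(no output)
```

View pics/c.png

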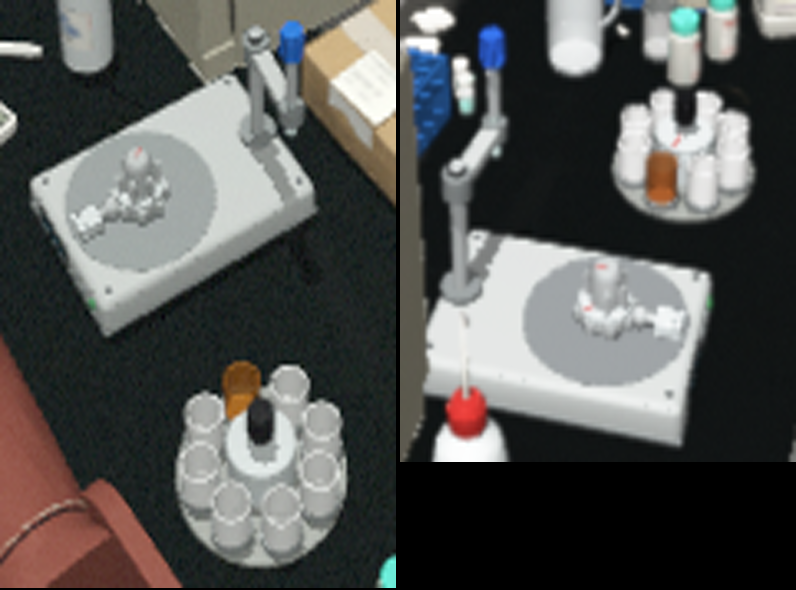

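```bash
python3 - <<'E'
from h import *
S=manip.camera_params('scene');D=manip.camera_params('side')
P={'cknobtop':((261,406),(686,90)),'amber':((241,374),(661,160)),'nose':((136,154),(606,264)),'coltop':((256,34),(456,170)),'blueTop':((292,28),(492,34)),'armend':((291,126),(498,130)),'colbase':((260,134),(461,288))}
for k,(a,b) in P.items():
    o1,d1=ray(S,180+a[0]/3.3,135+a[1]/4.2,'scene');o2,d2=ray(D,195+(b[0]-400)/3.3,165+b[1]/4.2,'side')
    A=np.stack([d1,-d2],1);t=np.linalg.lstsq(A,o2-o1,rcond=None)[0]
    p,q=o1+t[0]*d1,o2+t[1]*d2;print(k,((p+q)/2).round(4),np.linalg.norm(p-q).round(4))
for k,z in (('cknobtop',.096),('amber',.052),('nose',.103)):
    a,b=P[k];print(k,atz(S,180+a[0]/3.3,135+a[1]/4.2,z,'scene').round(4),atz(D,195+(b[0]-400)/3.3,165+b[1]/4.2,z,'side').round(4))
E
```

```text
cknobtop [ 0.4891 -0.1436  0.0976] 0.0066
amber [ 0.5016 -0.0707  0.0528] 0.0063
nose [0.4943 0.1906 0.1024] 0.0064
coltop [0.6648 0.2019 0.1721] 0.0073
blueTop [0.6595 0.1018 0.2565] 0.008
armend [0.6564 0.0923 0.1499] 0.0007
colbase [0.6666 0.1982 0.043 ] 0.0067
cknobtop [ 0.4932 -0.1417  0.096 ] [ 0.4862 -0.1444  0.096 ]
amber [ 0.5052 -0.0693  0.052 ] [ 0.4986 -0.0704  0.052 ]
nose [0.4975 0.1911 0.103 ] [0.4906 0.1929 0.103 ]
```

The scene crop shows the carousel knob top at (261,406), amber mouth at (241,374), spindle nose at (136,154) and blue knob top at (292,28). The triangulated heights match the given sizes (0.098, 0.053, 0.102 and 0.256). Next I move between carousel and spindle for a near look.

drive_tool(commands="85 0.86 -0.98 -0.3 0;85 0.86 -0.98 -0.3 0;85 0.86 -0.98 -0.3 0;85 0.86 -0.98 -0.3 0;85 0.86 -0.98 -0.3 0;85 0.86 -0.98 -0.3 0;85 0.86 -0.98 -0.3 0;85 0.86 -0.98 -0.2 0")

```text
time: 1.15
tool_pos: [0.3172, -0.3055, 0.3005]
tool_rot: [0.0, 0.988, 0.157, 0.0]
contact_force: [0.4, -0.8, 1.0]
gripper_width: 0.994
```

drive_tool(commands="85 0.86 -0.98 0 0;85 0.86 -0.98 0 0;85 0.86 -0.98 0 0;85 0.86 -0.98 0 0;85 0.86 -0.98 0 0;85 0.86 -0.98 0 0;85 0.86 -0.98 0 0;85 0.86 -0.98 0 0")

```text
time: 2.15
tool_pos: [0.4405, -0.0178, 0.3]
tool_rot: [0.0, 0.988, 0.157, -0.0]
contact_force: [0.7, -0.8, 0.9]
gripper_width: 0.998
```

```bash
python3 - <<'E'
from h import *
c=manip.camera_params('wrist');im=manip.grab_frame('wrist')[:,:,::-1];cv2.imwrite('pics/w1.png',im)
import pickle;pickle.dump(c,open('w1.pkl','wb'))
s=manip.state();print(s['time'],s['tool_pos'],s['tool_rot'],s['joint_pos'],s['contact_force'])
for n,p in (('c',(.49,-.143,.096)),('sp',(.494,.191,.103)),('pk',(.66,.10,.258)),('col',(.666,.2,.17))): print(n,proj(c,p,'wrist'))
cv2.imwrite('pics/d.png',cv2.resize(im,(800,600),interpolation=cv2.INTER_CUBIC))
E
```

```text
2.2 [ 0.44146103 -0.01460508  0.29990387] [-1.65780937e-03  9.87333200e-01  1.58650975e-01  5.21732876e-04] [-0.20408588 -0.43685833  1.92489122  0.00348197  1.65376252  1.04834982] [-1.14494605  2.07489528 -0.23646915]
c (np.float64(362.0293906894392), np.float64(165.02095388825876))
sp (np.float64(105.22973490094824), np.float64(82.66302656441603))
pk (np.float64(190.7755269162879), np.float64(-108.89144945136388))
col (np.float64(121.9604204660169), np.float64(-69.59083720085033))
```

View pics/d.png

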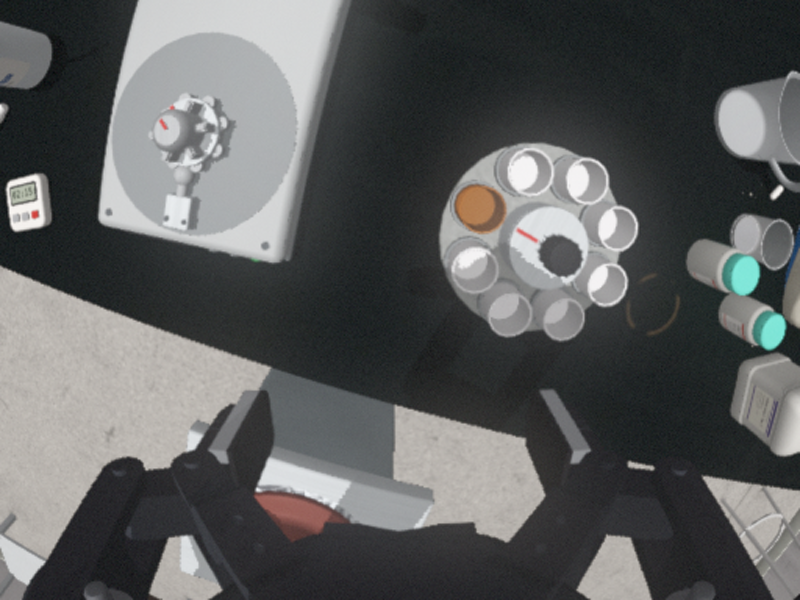

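The wrist view shows the carousel with the amber mouth at (480,208), the red line on the cap at (517..537, 230..242) and the knob top at (560,254). The spindle is at (178,127) with red marks on its upper-left side.

```bash
python3 - <<'E'
from h import *;import pickle
c=pickle.load(open('w1.pkl','rb'))
M=[(480,208),(525,171),(581,180),(610,228),(603,284),(562,313),(508,307),(472,265)]
f=lambda u,v,z:atz(c,(u+.5)/1.5625-.5,(v+.5)/1.5625-.5,z,'wrist')
p=np.array([f(*m,.052) for m in M]);m=p.mean(0);print(m,(np.linalg.norm(p-m,axis=1)*1e3).round(1))
a=np.degrees(np.arctan2(*(p-m)[:,1::-1].T));print(a.round(1), ((a+45*np.arange(8)-a[0]+180)%360-180).round(1))
print('knobtop',f(560,254,.096)); l=f(517,230,.052)-f(537,242,.052);print('redline',np.degrees(np.arctan2(l[1],l[0])))
im=cv2.imread('pics/w1.png')[45:145,75:175]
cv2.imwrite('pics/e.png',cv2.resize(im,(600,600),interpolation=cv2.INTER_CUBIC))
E
```

```text
[ 0.49059514 -0.1383432   0.052     ] [67.7 68.  67.2 65.5 70.6 67.  64.8 68. ]
[  80.6   36.6   -9.1  -55.8 -101.4 -142.3  170.   124.1] [ 0.   0.9  0.3 -1.4 -2.   2.1 -0.6 -1.5]
knobtop [ 0.4913816  -0.13683707  0.096     ]
redline 79.93524985535157
```

View pics/e.png

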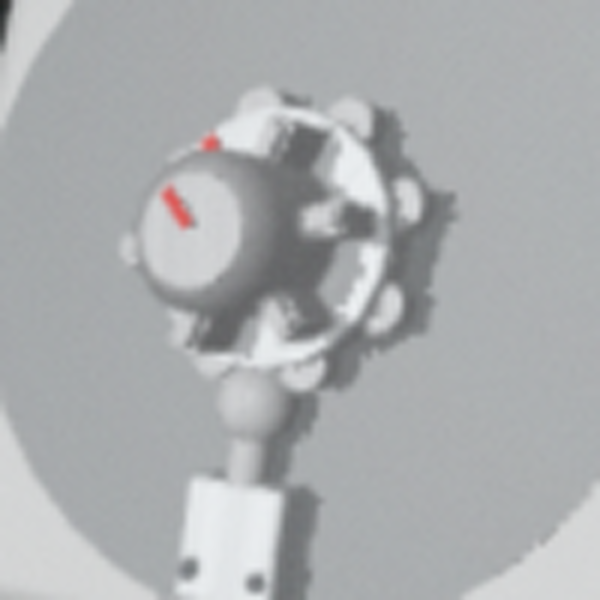

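The nose top disc is centred near (191,231). Its red line runs (192,228) to (168,190), and there is another red mark on the shoulder rim at (212,144).

```bash
python3 - <<'E'
from h import *;import pickle
c=pickle.load(open('w1.pkl','rb'))
f=lambda u,v,z:atz(c,74.5+(u+.5)/6,44.5+(v+.5)/6,z,'wrist')
n=f(191,231,.103);print('nose',n,'r',np.linalg.norm(f(243,231,.103)-f(139,231,.103))/2)
l=f(168,190,.103)-f(192,228,.103);print('line',l,np.degrees(np.arctan2(l[1],l[0])))
l=f(212,144,.066)-n;print('shoulder',l,np.degrees(np.arctan2(l[1],l[0])))
sh=f(284,236,.066);print('shoulder ctr',sh)
l=f(212,144,.066)-sh;print(np.degrees(np.arctan2(l[1],l[0])))
D=manip.camera_params('side');S=manip.camera_params('scene')
for p in ((0.495,.19,.066),(.495,.19,.103)): 
  for t in (0,45,60): 
    a=np.radians(t);r=.012 if p[2]>.1 else .03;print(t,proj(D,np.array(p)+r*np.array([np.cos(a),np.sin(a),0]),'side'))
E
```

```text
nose [0.49382458 0.18916007 0.103     ] r 0.012555825298425602
line [0.00655589 0.00802299 0.        ] 50.74643402856404
shoulder [ 0.01788795  0.02032021 -0.037     ] 48.642438632390046
shoulder ctr [0.49503355 0.18498529 0.066     ]
55.748515768189556
0 (np.float64(248.69248492523232), np.float64(233.91354399964558))
45 (np.float64(249.12450246512333), np.float64(237.64585393981932))
60 (np.float64(250.32802061250007), np.float64(238.71879394343384))
0 (np.float64(253.36286745606023), np.float64(226.59847110612543))
45 (np.float64(253.56291620788707), np.float64(228.06238824333684))
60 (np.float64(254.05381184601924), np.float64(228.47906016074666))
```

The spindle's missing tooth points to about 48 to 50°, and the carousel's +x to about 80°. The nose is at (0.494, 0.189) and the carousel at (0.491, -0.138). Next I move above the carousel.

drive_tool(commands="85 0.076 0.862 0.6 0;85 0.076 0.862 0.6 0;85 0.076 0.862 0.6 0;85 0.076 0.862 0.6 0;85 0.076 0.862 0.6 0;85 0 0 1 0;85 0 0 1 0;85 0 0 0.5 0")

```text
time: 3.2
tool_pos: [0.49, -0.1383, 0.1331]
tool_rot: [-0.001, 0.988, 0.157, -0.001]
contact_force: [-1.2, 0.0, -0.3]
gripper_width: 0.998
```

```bash
python3 - <<'E'
from h import *;import pickle
c=pickle.load(open('w1.pkl','rb'))
f=lambda u,v,z:atz(c,(u+.5)/1.5625-.5,(v+.5)/1.5625-.5,z,'wrist')
l=f(136,0,.046)-f(99,215,.046);print('housing dir L',np.degrees(np.arctan2(l[1],l[0])))
l=f(336,0,.046)-f(272,255,.046);print('R',np.degrees(np.arctan2(l[1],l[0])))
c=manip.camera_params('wrist');im=manip.grab_frame('wrist')[:,:,::-1];cv2.imwrite('pics/w2.png',im);pickle.dump(c,open('w2.pkl','wb'))
s=manip.state();print(s['time'],s['tool_pos'],s['tool_rot'])
for p in ((.491,-.138,.096),(.491,-.138,.052)): print(proj(c,p,'wrist'))
cv2.imwrite('pics/f.png',cv2.resize(im,(800,600),interpolation=cv2.INTER_CUBIC))
E
```

```text
housing dir L 5.21049126755091
R 3.1818414569471587
3.25 [ 0.48936995 -0.13793417  0.13172124] [-0.00144273  0.98764636  0.15667692 -0.0022196 ]
(np.float64(253.64698785237195), np.float64(225.3195643645688))
(np.float64(254.04066875442805), np.float64(203.25277735649084))
```

View pics/f.png

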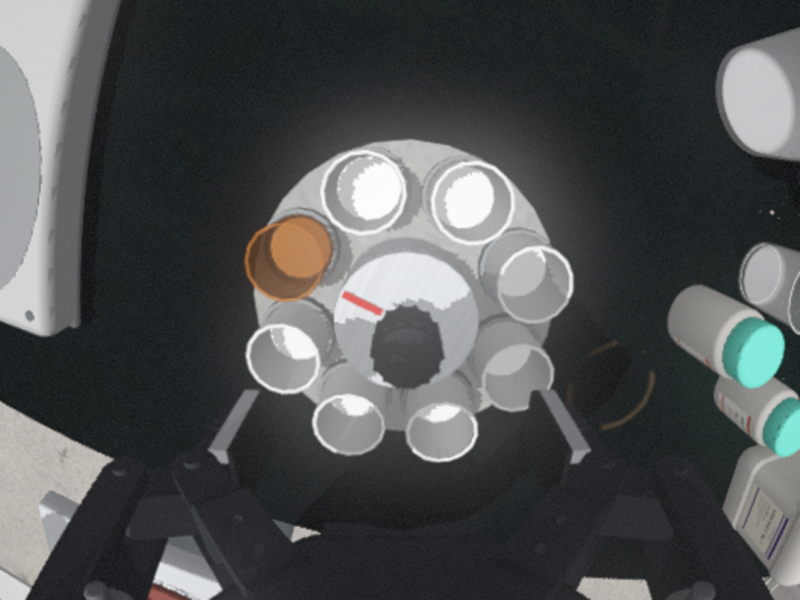

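The carousel is now near centre: the cap is at about (404,318), the knob about (407,348), the amber mouth (288,260) and the red line (345,295) to (382,312).

```bash
python3 - <<'E'
from h import *;import pickle
c=pickle.load(open('w2.pkl','rb'))
f=lambda u,v,z:atz(c,(u+.5)/1.5625-.5,(v+.5)/1.5625-.5,z,'wrist')
M=[(288,260),(364,193),(472,202),(535,284),(515,376),(442,432),(349,424),(284,358)]
p=np.array([f(*m,.052) for m in M]);
A=np.c_[2*p[:,:2],np.ones(8)];x=np.linalg.lstsq(A,(p[:,:2]**2).sum(1),rcond=None)[0];m=x[:2];print(m,p.mean(0),(np.linalg.norm(p[:,:2]-m,axis=1)*1e3).round(1))
d=p[:,:2]-m;a=np.degrees(np.arctan2(d[:,1],d[:,0]));e=(a+45*np.arange(8)-a[0]+180)%360-180;print(e.round(1),'yaw',a[0]+e.mean())
print('cap',f(404,318,.052));l=f(345,295,.052)-f(382,312,.052);print('line',np.degrees(np.arctan2(l[1],l[0])))
E
```

```text
[ 0.4898277  -0.14335403] [ 0.49017739 -0.1432398   0.052     ] [68.5 69.4 69.8 69.6 67.7 70.1 69.5 69.2]
[0.  1.6 2.4 2.  1.8 1.6 1.6 1.5] yaw 80.28681013583608
cap [ 0.49200778 -0.14132919  0.052     ]
line 82.1277175763161
```

drive_tool(commands="85 0.02 0.14 0.6 0;85 0 0 0.6 0;85 0 0 0.6 0;85 0 0 0.6 0;85 0 0 0 0;0 0 0 0 0;0 0 0 0 0;0 0 0 0 0")

```text
time: 4.25
tool_pos: [0.4935, -0.1423, 0.0641]
tool_rot: [-0.0, 0.988, 0.157, 0.001]
contact_force: [-3.9, 9.2, 6.1]
gripper_width: 0.368
```

drive_tool(commands="0 0 0 0 0;0 0 0 0 0;0 0 0 -0.2 0;0 0 0 -0.5 0;0 0 0 -0.8 0;0 0 0 -0.8 0;0 0 0 -0.8 0;0 0 0 -0.8 0")

```text
time: 5.25
tool_pos: [0.4925, -0.1423, 0.1809]
tool_rot: [-0.0, 0.988, 0.157, -0.0]
contact_force: [0.6, -0.3, -6.9]
gripper_width: 0.333
```

drive_tool(commands="0 0 0 -0.3 4;0 0 0 -0.3 8;0 0 0 0 8;0 0 0 0 8;0 0 0 0 4;0 -0.1 -0.4 0 0;0 -0.202 -0.827 0 0;0 -0.202 -0.827 0 0")

```text
time: 6.25
tool_pos: [0.4928, -0.0776, 0.1981]
tool_rot: [-0.0, 0.993, -0.121, -0.0]
contact_force: [0.6, -0.7, -5.6]
gripper_width: 0.335
```

drive_tool(commands="0 -0.202 -0.827 0 0;0 -0.202 -0.827 0 0;0 -0.202 -0.827 0 0;0 -0.202 -0.827 0 0;0 -0.202 -0.827 0 0;0 -0.202 -0.827 0 0;0 -0.202 -0.827 0 0;0 -0.202 -0.827 0 0")

```text
time: 7.25
tool_pos: [0.4934, 0.1268, 0.1982]
tool_rot: [-0.0, 0.993, -0.121, -0.0]
contact_force: [-0.1, 1.4, -6.6]
gripper_width: 0.333
```

drive_tool(commands="0 -0.202 -0.827 0 0;0 -0.202 -0.827 0 0;0 -0.1 -0.4 0 0;0 0 0 0 0;0 0 0 0 0;0 0 0 0 0;0 0 0 0 0;0 0 0 0 0")

```text
time: 8.25
tool_pos: [0.4944, 0.1885, 0.1983]
tool_rot: [0.0, 0.993, -0.122, 0.0]
contact_force: [-0.2, 0.6, -5.9]
gripper_width: 0.333
```

```bash
python3 - <<'E'
from h import *;import pickle
s=manip.state();print(s['time'],s['tool_pos'],s['tool_rot'],s['joint_pos'],s['contact_force'],s['ft_torque'])
o=np.zeros((600,800,3),np.uint8)
C={n:manip.camera_params(n) for n in('scene','side','wrist')};pickle.dump(C,open('w3.pkl','wb'))
I={n:manip.grab_frame(n)[:,:,::-1] for n in('scene','side','wrist')}
for n in I: cv2.imwrite(f'pics/{n}3.png',I[n])
w=cv2.resize(I['wrist'],(512,384));o[:384,:512]=w
a=cv2.resize(I['scene'][120:220,180:290],(286,300),interpolation=cv2.INTER_CUBIC);o[:300,514:]=a
b=cv2.resize(I['side'][165:265,200:310],(286,300),interpolation=cv2.INTER_CUBIC);o[300:,514:]=b
cv2.imwrite('pics/g.png',o)
E
```

```text
8.25 [0.49443913 0.1884794  0.19833608] [ 3.25575688e-05  9.92552534e-01 -1.21817343e-01  7.79331586e-06] [ 2.23539420e-01 -1.55861325e-01  1.86923946e+00 -6.72268554e-05
  1.42822191e+00  2.03858661e+00] [-0.18836924  0.55514141 -5.85549039] [-0.01233578 -0.04579649  0.00088795]
```

View pics/g.png

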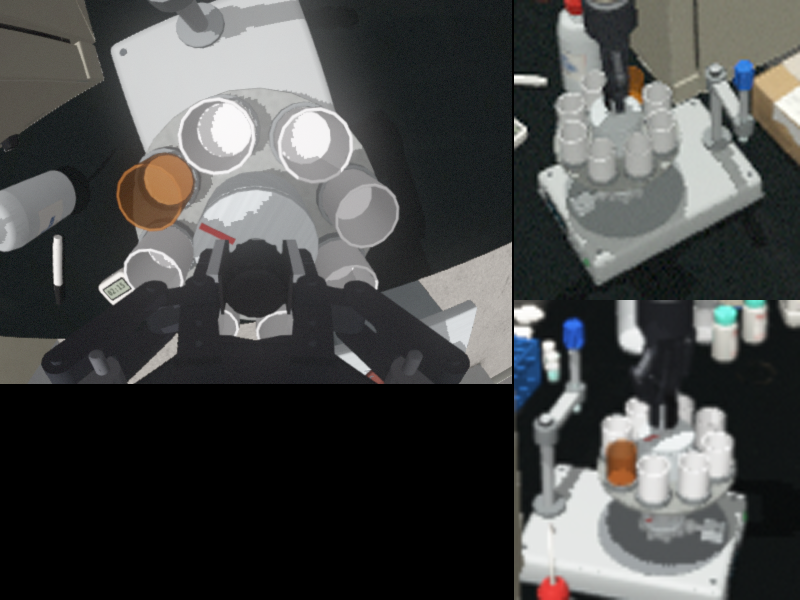

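The carousel hangs level over the spindle. In the wrist view the amber mouth is at (152,195), the red line (201,227) to (235,240), and the column base (200,25).

```bash
python3 - <<'E'
from h import *;import pickle
c=pickle.load(open('w3.pkl','rb'))['wrist']
f=lambda u,v,z:atz(c,u,v,z,'wrist')
z=.187
M=[(152,195),(218,136),(313,144),(362,216)]
p=np.array([f(*m,z)[:2] for m in M]);t=np.array([.4944,.1885])
from scipy.optimize import least_squares
def r(x): 
    a=x[2]-np.arange(4)*np.pi/4
    return (p-x[:2]-.07*np.c_[np.cos(a),np.sin(a)]).ravel()*1e3
s=least_squares(r,[*t,.8]);print(s.x[:2],np.degrees(s.x[2]),s.fun.round(1))
l=f(201,227,z)-f(235,240,z);print('line',np.degrees(np.arctan2(l[1],l[0])))
d=p-t;print(np.degrees(np.arctan2(d[:,1],d[:,0])),np.linalg.norm(d,axis=1))
print('col',f(200,25,.046))
l=f(112,50,.046)-f(140,148,.046);print(np.degrees(np.arctan2(l[1],l[0])))
l=f(300,5,.046)-f(326,88,.046);print(np.degrees(np.arctan2(l[1],l[0])))
E
```

```text
[0.49202717 0.18941226] 47.663572976611 [-0.6 -3.5 -1.4 -1.2  0.7  1.5  1.3  3.2]
line 53.41678258848576
[ 48.01760904   2.60492564 -41.76028728 -88.0991426 ] [0.06606734 0.0662016  0.06711423 0.06587901]
col [0.66485817 0.20150818 0.046     ]
1.0435855723435035
2.8594112876015427
```

drive_tool(commands="0 0 0 0.3 0;0 0 0 0.3 0;0 0 0 0.2 0;0 0 0 0.2 0;0 0 0 0.2 0;0 0 0 0.2 0;0 0 0 0 0;0 0 0 0 0")

```text
time: 9.4
tool_pos: [0.495, 0.1888, 0.1564]
tool_rot: [-0.0, 0.993, -0.122, 0.001]
contact_force: [4.3, -0.0, -9.1]
gripper_width: 0.336
```

drive_tool(commands="0 0 0 0.1 0;0 0 0 0.1 0;0 0 0 0.1 0;0 0 0 0.1 0;0 0 0 0.1 0;0 0 0 0 0;0 0 0 0 0;0 0 0 0 0")

```text
time: 10.4
tool_pos: [0.4949, 0.1888, 0.1412]
tool_rot: [-0.0, 0.993, -0.122, 0.001]
contact_force: [6.4, -0.6, -5.0]
gripper_width: 0.336
```

drive_tool(commands="0 0.03 0 0.1 0;0 0 0 0.1 0;0 0 0 0.1 0;0 0 0 0.08 0;0 0 0 0.05 0;0 0 0 0 0;0 0 0 0 0;0 0 0 0 0")

```text
time: 11.4
tool_pos: [0.496, 0.1886, 0.1303]
tool_rot: [-0.0, 0.993, -0.122, 0.001]
contact_force: [2.7, -2.3, 5.3]
gripper_width: 0.334
```

drive_tool(commands="0 0 0 -0.06 0;0 0 0 0 6;0 0 0 0 8;0 0 0 0 8;0 0 0 0 8;0 0 0 0 8;0 0 0 0 8;0 0 0 0 0")

```text
time: 12.4
tool_pos: [0.4946, 0.1873, 0.1304]
tool_rot: [0.002, 0.866, -0.5, -0.0]
contact_force: [0.3, -5.0, 4.5]
gripper_width: 0.335
```

```bash
python3 - <<'E'
from h import *
s=manip.state();print(s['time'],s['tool_pos'],s['tool_rot'],s['joint_pos'],s['contact_force'],s['ft_torque'])
o=np.zeros((600,800,3),np.uint8)
I={n:manip.grab_frame(n)[:,:,::-1] for n in('scene','side','wrist')}
for n in I: cv2.imwrite(f'pics/{n}4.png',I[n])
o[:384,:512]=I['wrist']
o[:300,514:]=cv2.resize(I['scene'][120:220,180:290],(286,300),interpolation=cv2.INTER_CUBIC)
o[300:,514:]=cv2.resize(I['side'][165:265,200:310],(286,300),interpolation=cv2.INTER_CUBIC)
cv2.imwrite('pics/h.png',o)
E
```

```text
12.4 [0.49461157 0.187285   0.13040149] [ 1.99543823e-03  8.66026818e-01 -4.99993554e-01 -1.19270345e-04] [ 0.22268452 -0.09086167  1.92780104 -0.00286701  1.30753891  2.84141589] [ 0.29589882 -4.99416327  4.51966781] [-0.99365452 -0.2110576   0.03983808]
```

View pics/h.png

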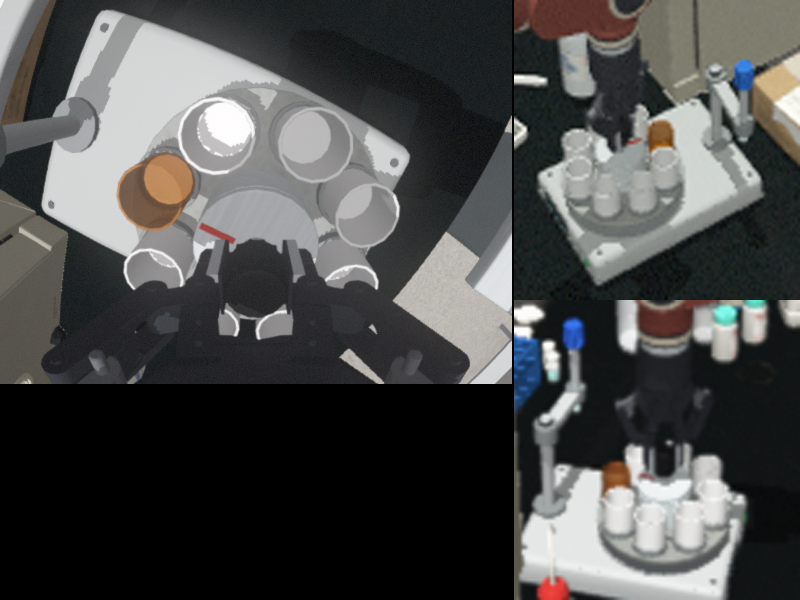

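Amber has come round with the jaws and now faces the column, with the plate flat on the changer. Now I release, rise and check.

drive_tool(commands="60 0 0 0 0;60 0 0 0 0;60 0 0 0 0;60 0 0 -0.3 0;60 0 0 -0.7 0;60 0 0 -0.9 0;60 0 0 -0.9 0;60 0 0 -0.9 0")

```text
time: 13.55
tool_pos: [0.4952, 0.1887, 0.2429]
tool_rot: [-0.0, 0.866, -0.5, 0.0]
contact_force: [0.3, -0.0, -0.1]
gripper_width: 0.705
```

```bash
python3 - <<'E'
from h import *;import pickle
s=manip.state();print(s['time'],s['tool_pos'],s['tool_rot'],s['joint_pos'],s['contact_force'],s['ft_torque'])
C={n:manip.camera_params(n) for n in('scene','side','wrist')};pickle.dump(C,open('w5.pkl','wb'))
o=np.zeros((600,800,3),np.uint8)
I={n:manip.grab_frame(n)[:,:,::-1] for n in('scene','side','wrist')}
for n in I: cv2.imwrite(f'pics/{n}5.png',I[n])
o[:384,:512]=I['wrist']
o[:300,514:]=cv2.resize(I['scene'][120:220,180:290],(286,300),interpolation=cv2.INTER_CUBIC)
o[300:,514:]=cv2.resize(I['side'][165:265,200:310],(286,300),interpolation=cv2.INTER_CUBIC)
cv2.imwrite('pics/i.png',o)
E
```

```text
13.55 [0.49520546 0.18871919 0.24285522] [-2.77773048e-04  8.66219166e-01 -4.99664140e-01  1.61484698e-04] [ 2.23525511e-01 -1.83733155e-01  1.81912178e+00  1.88745565e-04
  1.50558965e+00  2.84073166e+00] [ 0.30120549 -0.01313266 -0.06033127] [ 0.03433488 -0.01678287  0.05748084]
```

View pics/i.png

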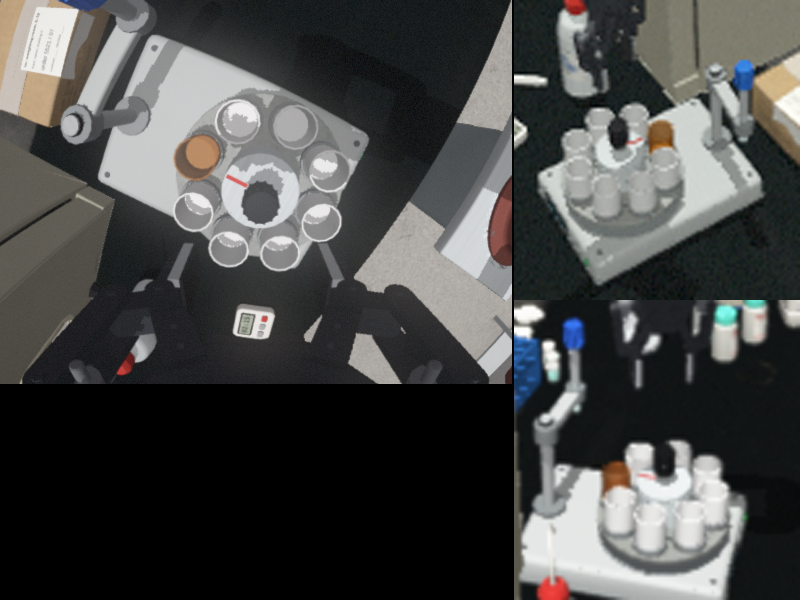

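Released: the amber mouth is at (197,157), the cap (261,193), the column base (132,117), its top (75,124) and the arm end (137,12). The plate looks seated.

```bash
python3 - <<'E'
from h import *;import pickle
from scipy.optimize import least_squares
c=pickle.load(open('w5.pkl','rb'))['wrist']
M=[(197,157),(239,120),(295,127),(329,170),(321,222),(280,252),(228,248),(194,211)]
def r(x):
    a=x[2]-np.arange(8)*np.pi/4
    return np.ravel([np.subtract(proj(c,(x[0]+.07*np.cos(t),x[1]+.07*np.sin(t),x[3]),'wrist'),m) for t,m in zip(a,M)])
s=least_squares(r,[.494,.189,0,.118]);print(s.x,np.degrees(s.x[2]),np.abs(s.fun).max())
f=lambda u,v,z:atz(c,u,v,z,'wrist')
print('colbase',f(132,117,.046),'coltop',f(75,124,.18),f(75,124,.226))
# stereo, blue knob & arm from first pictures, wrist arm end
print('armend',f(137,14,.15),f(137,14,.17))
for n in('scene','side'):
  C=pickle.load(open('w5.pkl','rb'))[n];im=cv2.imread(f'pics/{n}5.png').astype(int)
  B,G,Rr=im[...,0],im[...,1],im[...,2];m=((B>120)&(B-Rr>70)&(B-G>30)).astype(np.uint8)
  k,_,st,ce=cv2.connectedComponentsWithStats(m)
  for i in range(1,k):
    if st[i,4]>15: print(n,st[i],ce[i])
  for z in(.245,): print('pred',proj(C,(.66,.1,z),n))
E
```

```text
[0.48978548 0.18884541 0.03621354 0.11144258] 2.0748831025587555 1.3336796578673784
colbase [0.65884152 0.20221443 0.046     ] coltop [0.65460155 0.19638169 0.18      ] [0.62818102 0.17923201 0.226     ]
armend [0.66129116 0.09753202 0.15      ] [0.65069444 0.09937074 0.17      ]
scene [265 140   7  10  62] [268.08064516 144.51612903]
scene [316 168  39  44 842] [333.95249406 189.94893112]
scene [326 357  25  26 488] [338.1352459  369.37090164]
pred (np.float64(268.0591786027746), np.float64(145.01648439675867))
side [231 155   8   8  42] [234.5952381  158.66666667]
side [219 171   8  10  67] [222.34328358 175.74626866]
side [198 176  11  13  86] [202.95348837 181.45348837]
pred (np.float64(222.16284342526586), np.float64(174.97604666112576))
```

The cup ring fit gives 2° yaw against about 4° for the column direction, so amber is at the dip point within error. The blue knob is confirmed at about (0.66, 0.10, 0.245). Next I rotate to heading 90° and go above it.

drive_tool(commands="60 0 0 -0.5 -10;60 0 0 -0.5 -10;60 0 0 -0.5 -10;60 0 0 -0.5 -10;60 0 0 0 -10;60 0 0 0 -10;60 0 0 0 -10;60 0 0 0 -10")

```text
time: 14.7
tool_pos: [0.4946, 0.1885, 0.2991]
tool_rot: [0.0, 0.984, 0.177, -0.002]
contact_force: [-0.2, -0.0, 0.4]
gripper_width: 0.703
```

drive_tool(commands="60 0 0 0 -10;60 0 0 0 -10;60 0 0 0 -10;60 0 0 0 -10;60 0 0 0 -10;60 0 0 0 -10;60 0 0 0 -10;60 0 0 0 0")

```text
time: 15.7
tool_pos: [0.4947, 0.1885, 0.2995]
tool_rot: [-0.001, 0.708, 0.707, -0.001]
contact_force: [0.0, -0.8, 0.6]
gripper_width: 0.703
```

drive_tool(commands="60 -0.424 0.786 0 0;60 -0.424 0.786 0 0;60 -0.424 0.786 0 0;60 -0.424 0.786 0 0;60 -0.424 0.786 0 0;60 -0.424 0.786 0 0;60 -0.424 0.786 0 0;60 0 0 0 0")

```text
time: 16.7
tool_pos: [0.6608, 0.0988, 0.2994]
tool_rot: [-0.001, 0.708, 0.706, -0.001]
contact_force: [-0.5, -0.5, -0.1]
gripper_width: 0.705
```

```bash
python3 - <<'E'
from h import *;import pickle
c=manip.camera_params('wrist');im=manip.grab_frame('wrist')[:,:,::-1];cv2.imwrite('pics/w6.png',im);pickle.dump(c,open('w6.pkl','wb'))
s=manip.state();print(s['time'],s['tool_pos'],s['tool_rot'],s['joint_pos'])
print([proj(c,p,'wrist') for p in((.66,.1,.261),(.665,.2,.175))])
cv2.imwrite('pics/j.png',im)
E
```

```text
16.75 [0.66013414 0.09943302 0.29974795] [-0.00096334  0.70783053  0.70638117 -0.00081364] [3.79934425e-02 1.22807985e-01 1.42546768e+00 3.09671172e-04
 1.59581984e+00 4.00505038e-02]
[(np.float64(252.5795603339496), np.float64(222.15917555151117)), (np.float64(258.7829756533169), np.float64(77.86176103770201))]
```

View pics/j.png

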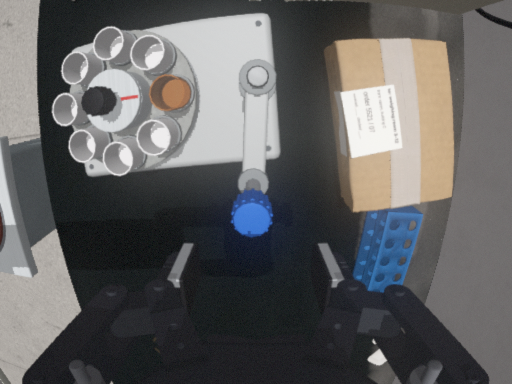

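The blue knob top is centred at (252,217), the column top at (257,77) and the arm end at (253,182). The amber mouth (176,93) sits squarely on the line from spindle to column.

```bash
python3 - <<'E'
from h import *;import pickle
c=pickle.load(open('w6.pkl','rb'))
f=lambda u,v,z:atz(c,u,v,z,'wrist').round(4)
print('knob',f(252,217,.261),'r',f(271,217,.261)-f(233,217,.261),'col',f(257,77,.18),f(257,77,.172),'amber',f(176,93,.118),f(114,101,.118))
E
```

```text
knob [0.6596 0.1037 0.261 ] r [0.0251 0.     0.    ] col [0.6634 0.2003 0.18  ] [0.6634 0.2011 0.172 ] amber [0.5747 0.1913 0.118 ] [0.4977 0.1885 0.118 ]
```

drive_tool(commands="60 0.1 0 0.5 0;60 0 0 0.6 0;60 0 0 0.6 0;60 0 0 0.4 0;60 0 0 0.3 0;0 0 0 0 0;0 0 0 0 0;0 0 0 0 0")

```text
time: 17.75
tool_pos: [0.6607, 0.1026, 0.2301]
tool_rot: [0.0, 0.707, 0.707, 0.0]
contact_force: [-0.6, -0.4, -0.3]
gripper_width: 0.285
```

drive_tool(commands="0 0 0 0 0;0 0 0 0 0;0 0 0 0 0;0 0 0 0 0;0 0 0 0 0;0 0 0 0 0;0 0 0 0 0;0 0 0 0 0")

```text
time: 18.75
tool_pos: [0.6605, 0.1026, 0.2293]
tool_rot: [0.0, 0.707, 0.707, 0.0]
contact_force: [1.2, -1.5, 3.0]
gripper_width: 0.286
```

drive_tool(commands="0 0.021 -0.29 0 5;0 0.021 -0.29 0 5;0 0.021 -0.29 0 5;0 0 0 0 0;0 0 0 0 0;0 0 0 0 0;0 0 0 0 0;0 0 0 0 0")

```text
time: 19.75
tool_pos: [0.6346, 0.1066, 0.2291]
tool_rot: [0.0, 0.793, 0.609, -0.0]
contact_force: [-0.3, -1.5, 3.0]
gripper_width: 0.286
```

```bash
python3 - <<'E'
from h import *
s=manip.state();print(s['time'],s['tool_pos'],s['tool_rot'],s['joint_pos'],s['contact_force'],s['ft_torque'])
E
```

```text
19.75 [0.63462031 0.10659818 0.22910628] [ 5.95348539e-05  7.93124452e-01  6.09059577e-01 -1.79738427e-04] [ 5.09881389e-02  9.72194895e-02  1.56967781e+00 -3.03531709e-04
  1.47492364e+00  3.12064867e-01] [-0.31381425 -1.49293561  2.98218346] [-0.41103101 -0.01782172 -0.0128226 ]
```

drive_tool(commands="0 0.046 -0.463 0 8;0 0.046 -0.463 0 8;0 0.046 -0.463 0 8;0 0.046 -0.463 0 8;0 0.046 -0.463 0 8;0 0.046 -0.463 0 8;0 0.046 -0.463 0 8;0 0 0 0 0")

```text
time: 20.75
tool_pos: [0.5673, 0.1728, 0.229]
tool_rot: [0.0, 0.986, 0.166, -0.0]
contact_force: [-1.5, -4.2, 2.7]
gripper_width: 0.289
```

drive_tool(commands="0 0.021 -0.29 0 5;0 0.021 -0.29 0 5;0 0.004 -0.116 0 2;0 0 0 0 0;0 0 0 0 0;0 0 0 0 0;0 0 0 0 0;0 0 0 0 0")

```text
time: 21.75
tool_pos: [0.5633, 0.1931, 0.229]
tool_rot: [0.0, 0.998, 0.061, -0.0]
contact_force: [-3.7, -4.0, 2.7]
gripper_width: 0.285
```

drive_tool(commands="0 0 -0.06 0 1;0 0 -0.06 0 1;0 0 0 0 0;0 0 0 0 0;0 0 0 0 0;0 0 0 0 0;0 0 0 0 0;0 0 0 0 0")

```text
time: 22.75
tool_pos: [0.5632, 0.1951, 0.229]
tool_rot: [0.002, 0.999, 0.044, -0.0]
contact_force: [-3.3, -9.0, 3.0]
gripper_width: 0.287
```

drive_tool(commands="0 0 -0.07 0 0;0 0 0 0 0;0 0 0 0 0;0 0 0 0 0;0 0 0 0 0;0 0 0 0 0;0 0 0 0 0;0 0 0 0 0")

```text
time: 23.75
tool_pos: [0.5631, 0.1953, 0.2289]
tool_rot: [0.004, 0.999, 0.044, -0.001]
contact_force: [-3.0, -15.5, 3.4]
gripper_width: 0.284
```

drive_tool(commands="0 0 0.11 0 0;0 0 0 0 0;50 0 0 0 0;50 0 0 0 0;50 0 0 0 0;50 0 0 -0.5 0;50 0 0 -0.8 0;50 0 0 -0.8 0")

```text
time: 24.75
tool_pos: [0.5635, 0.1958, 0.2942]
tool_rot: [-0.0, 0.999, 0.044, 0.001]
contact_force: [0.1, -0.2, 0.1]
gripper_width: 0.587
```

```bash
python3 - <<'E'
from h import *;import pickle
C={n:manip.camera_params(n) for n in('scene','side','wrist')};pickle.dump(C,open('w7.pkl','wb'))
s=manip.state();print(s['time'],s['tool_pos'],s['tool_rot'],s['joint_pos'],s['contact_force'])
o=np.zeros((600,800,3),np.uint8)
I={n:manip.grab_frame(n)[:,:,::-1] for n in('scene','side','wrist')}
for n in I: cv2.imwrite(f'pics/{n}7.png',I[n])
o[:384,:512]=I['wrist']
o[:300,514:]=cv2.resize(I['scene'][120:220,180:290],(286,300),interpolation=cv2.INTER_CUBIC)
o[300:,514:]=cv2.resize(I['side'][165:265,200:310],(286,300),interpolation=cv2.INTER_CUBIC)
cv2.imwrite('pics/k.png',o)
print(proj(C['wrist'],(.5632,.1953,.261),'wrist'))
E
```

```text
24.75 [0.56350666 0.1958442  0.29418617] [-2.32613572e-04  9.99030666e-01  4.40137291e-02  6.83317778e-04] [ 2.09675422e-01 -4.50321267e-02  1.60695085e+00  2.33519599e-04
  1.57824929e+00  1.69241773e+00] [ 0.06151562 -0.20591723  0.07910602]
(np.float64(254.56576792451187), np.float64(230.16463987717268))
```

View pics/k.png

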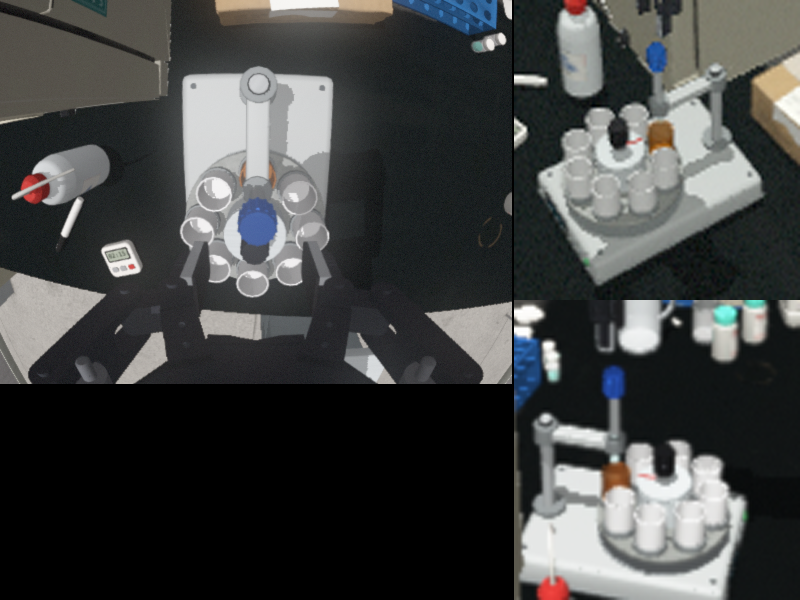

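The probe is above the amber cup, with the arm aligned on the column–spindle line and the knob top at about (259,222). The probe is still up. Next I shut the fingers and press the knob.

drive_tool(commands="0 0.03 0.06 0 0;0 0 0 0 0;0 0 0 0 0;0 0 0 0 0;0 0 0 0.3 0;0 0 0 0.3 0;0 0 0 0.3 0;0 0 0 0.2 0")

```text
time: 25.9
tool_pos: [0.564, 0.1939, 0.2581]
tool_rot: [0.0, 0.999, 0.044, -0.001]
contact_force: [-1.7, -0.1, 4.1]
gripper_width: 0.0
```

drive_tool(commands="0 0 0 0.2 0;0 0 0 0.2 0;0 0 0 0.2 0;0 0 0 0.2 0;0 0 0 0.2 0;0 0 0 0 0;0 0 0 0 0;0 0 0 0 0")

```text
time: 26.9
tool_pos: [0.5644, 0.1939, 0.229]
tool_rot: [-0.0, 0.999, 0.044, 0.0]
contact_force: [0.3, -0.5, 0.2]
gripper_width: -0.002
```

drive_tool(commands="0 0 0 0.1 0;0 0 0 0.1 0;0 0 0 0.1 0;0 0 0 0.06 0;0 0 0 0.06 0;0 0 0 0.06 0;0 0 0 0.06 0;0 0 0 0 0")

```text
time: 27.9
tool_pos: [0.5649, 0.1941, 0.2178]
tool_rot: [-0.0, 0.999, 0.044, 0.001]
contact_force: [-7.7, -1.1, 18.3]
gripper_width: 0.002
```

drive_tool(commands="0 0 0 0.05 0;0 0 0 0.05 0;0 0 0 0 0;0 0 0 0 0;0 0 0 -0.3 0;0 0 0 -0.6 0;0 0 0 -0.9 0;0 0 0 -0.9 0")

```text
time: 28.9
tool_pos: [0.5639, 0.1939, 0.2911]
tool_rot: [0.0, 0.999, 0.044, -0.001]
contact_force: [0.5, -0.2, -0.0]
gripper_width: 0.001
```

drive_tool(commands="0 0 0 0 0;0 -1 0 0 0;0 -1 0 0 0;0 -1 0 0 0;0 -1 0 0 0;0 0 0 0 0;0 0 0 0 0;0 0 0 0 0")

```text
time: 29.9
tool_pos: [0.4452, 0.1833, 0.2904]
tool_rot: [0.0, 0.999, 0.044, -0.001]
contact_force: [0.6, -0.1, 1.0]
gripper_width: -0.001
```

```bash
python3 - <<'E'
from h import *;import pickle
s=manip.state();print(s['time'],s['tool_pos'],s['contact_force'])
C={n:manip.camera_params(n) for n in('scene','side','wrist')}
o=np.zeros((600,800,3),np.uint8)
I={n:manip.grab_frame(n)[:,:,::-1] for n in('scene','side','wrist')}
for n in I: cv2.imwrite(f'pics/{n}8.png',I[n])
o[:300,:400]=cv2.resize(I['wrist'],(400,300))
o[:300,400:]=cv2.resize(I['scene'][130:205,190:290],(400,300),interpolation=cv2.INTER_CUBIC)
o[300:,400:]=cv2.resize(I['side'][180:255,205:305],(400,300),interpolation=cv2.INTER_CUBIC)
cv2.imwrite('pics/l.png',o)
for n in('scene','side'):
  for k in('7','8'):
    im=cv2.imread(f'pics/{n}{k}.png').astype(int);B,G,Rr=im[...,0],im[...,1],im[...,2];m=((B>110)&(B-Rr>60)&(B-G>30)).astype(np.uint8)
    q,_,st,ce=cv2.connectedComponentsWithStats(m)
    u,v=proj(C[n],(.565,.194,.22),n)
    print(n,k,[ce[i].round(1) for i in range(1,q) if st[i,4]>12 and abs(ce[i][0]-u)<12 and abs(ce[i][1]-v)<25],[np.round(proj(C[n],(.565,.194,z),n),1) for z in(.245,.203)])
E
```

```text
29.9 [0.44521413 0.18334605 0.2903626 ] [ 0.62033444 -0.14474279  0.97068033]
scene 7 [array([234.4, 138.5])] [array([234.3, 138.6]), array([234.9, 146.9])]
scene 8 [array([234.6, 146.5])] [array([234.3, 138.6]), array([234.9, 146.9])]
side 7 [array([237.7, 192.3])] [array([237.4, 190.9]), array([237.6, 201.1])]
side 8 [array([238. , 201.9])] [array([237.4, 190.9]), array([237.6, 201.1])]
```

View pics/l.png

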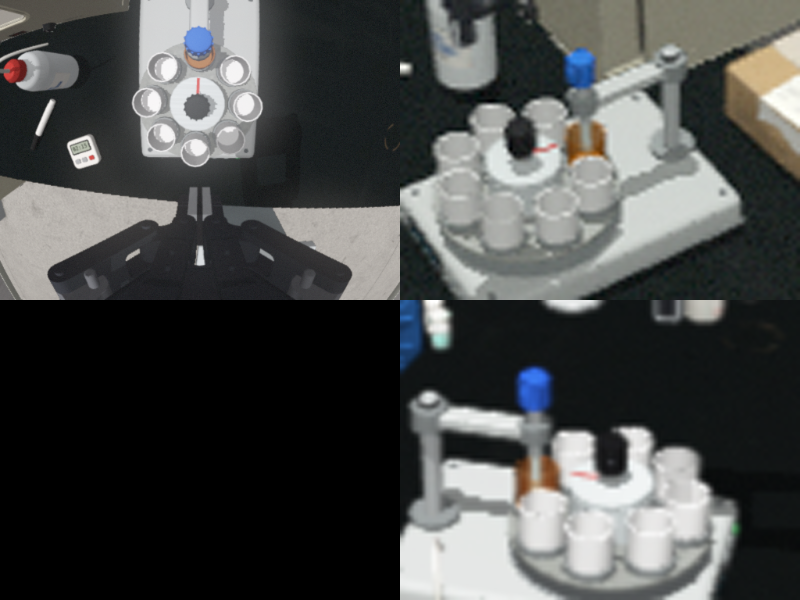

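The probe is down in the amber cup: the blue knob sank 8.0 of an expected 8.3 px in the scene view and 9.6 of 10.2 px in the side view. The gripper is clear of everything, so I hand in.

```bash
python3 -c "
from plant import manip
print(manip.job_done())"
```

```text
the job is handed in; nothing more can be done
None
```

The job is done and handed in at about 30 s of the 72 s allowed. No verdict was reported.

- **Mounting:** I lifted the carousel by its knob, turned it about 32° clockwise to match the missing tooth and lowered it until it met the shoulder with about 11 N.
- **Amber cup:** I turned it one 45° click clockwise and let go, which put the amber cup at the dip point. A fit to the cup ring gave the amber cup at 2.1°, against about 4.2–4.5° for the column direction, so they agree within measuring error.
- **Probe arm:** I swung it by the blue knob to its stop with the probe still up. At the stop the force rose to 15 N with almost no further movement.
- **Probe:** I pressed it down with the shut fingers until it stood firm at 18 N, about 42–43 mm below where I expected first contact. The last images show the blue knob about 40 mm lower and the probe inside the amber cup. The gripper was clear of everything.

**Checks that disagreed:**
- The cup-ring fit put the cup mouths at 0.111 m, against a nominal 0.118 m. I put this down to camera error, because an unseated carousel would read higher.
- The image estimate of the probe travel is about 2 mm short of the full 42 mm, which is within pixel error.

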